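Jack up the brazing bed

ROBOT

A 6-joint arm with a two-finger parallel gripper is mounted at the origin on the work surface. World frame = base frame: x ahead of the robot, y to its left, z up, the work surface at z = 0. Lengths are in m, angles in rad, forces in N, time in s.
With the tool pointing down it reaches from about 0.35 to 0.725 m from the base axis. Payload 6 kg.
Tool frame: the origin (TCP) lies midway between the tips of the shut fingers; the grasp point (between the pads) lies 19 mm behind it (env.grip_point_offset is the distance from the TCP to the grasp point, in m); z points along the fingers, y is the line along which they close (so a half turn about z gives the same grasp; the last joint's range is limited). The gripper opens to 85 mm and grips with 20 to 120 N. Pads are 22 mm wide; open, the fingers measure 114 mm over their backs; the gripper's body (76 mm by 85 mm) begins 54 mm behind the grasp point. The pads swing forward as they close: fully open they stand 13 mm farther back than shut.
Start: joints at [-0.974, 0.04, 0.085, 0, -1.615, -0.334], TCP at [0.156, -0.579, 0.231] pointing down, gripper open.
Joint ranges: [-2.56, 2.56], [-1.29, 2.01], [-1.08, 1.49], [-3.29, 1.98], [-2.81, -0.18], [-2.99, 2.99]. Speed limits (rad/s): [2.57, 2.57, 3.01, 3.14, 3.14, 3.14].

INTERFACE

Orientations are given as a rotation vector (axis times angle).
In Python, from bench import env gives the robot as it stands.
- The arm moves only by the shell command python3 nudge.py 'ROWS' [FORCE]. ROWS is rows parted by semicolons, their numbers by spaces, 1 to 8 of them, each of 7 numbers: a rotation vector rx, ry, rz in rad, then dx, dy, dz in m, then the finger opening in m; each row is the pose to reach, as a shift and turn from the pose commanded when the command began, along the tool's axes at that moment; what a row does not reach only later rows make up. A row lasts 1/10 s, in which the tool goes at most 0.05 m and 0.15 rad, less where a joint would pass 70% of its speed; a pose out of reach is approached as far as the arm can. The fingers move at their own pace and stop on an object; FORCE is the grip in N (left out, the last holds). Time passes only in rows, so rows that do not move let the fingers close. It prints the time, the measured TCP pose, the force, the opening and the grip force at its end.
- env.get_obs(): the state, without advancing time (a new reading comes with each control period).
- env.grab_frame(name): name is "scene" or "top" or "wrist"; returns the picture (420x560x3 uint8, red, green, blue); there is no depth.
- env.calibration(name): a dict with "vfov" (degrees; the focal length in pixels is half the picture's height over the tangent of half this angle, whatever the lens; pixels are square), "cx", "cy" (the principal point, pixels), "extrinsics" (4x4, takes a point from world to camera coordinates). Camera axes: x right, y up, looking along -z (the intrinsics and any distortion apply to the point x, -y, -z); pixel columns grow to the right and rows downward; lengths in m; the calibration is good to about 2 mm. A picture is of the moment at which its call begins: read the wrist's pose just before it. calibration takes no time and is no camera call; for the wrist camera it gives the pose at the moment of the call.
- env.finish_job(): hands the job in; it is judged then, once.
The state is a dict: "time_s": time; "joint_positions": joint angles; "qd": joint speeds; "tau": joint torques, N m; "ee_pos": TCP position; "orientation": TCP orientation; "contact_force": force on the tool from outside, world axes, zero at the start; "ft_torque": the same for the moment, N m; "grip_width": finger opening in m; "gripper_force": force on a finger pad.
Only numpy, scipy, OpenCV 4.12 (cv2) and the standard library are available. Lean on these libraries where they do the work, as an engineer would, in place of code of your own. Each camera call takes 0.05 s, during which the arm holds its last target. There are 200 camera calls.

TASK

Raise the front edge of the brazing bed on the lever jack. First strike the red latch pin fully down with the mallet (touch the pin with nothing but the mallet) to free the bed, and lay the mallet back down on the bench; then set the jack flat on the bench with its saddle centred under the yellow lift pad, take your hand off it, and press the jack's handle all the way down. Finish still holding the handle fully down, so that the bed rests on the saddle alone; leave the other things on the bench where they are.

Things in the scene. Friction and masses are not known exactly. Their poses are not given: they have to be found in the camera images.
- stand: Fixed dark steel brazing stand, with blue latch housing. Origin on the bench straight below the middle of the yellow lift pad; x points into the stand (yaw within 0.2 rad of world x), y left. Front feet 20 mm square at x = 40 to 60, y = -145 to -125 and 75 to 95 mm; free space between them. The plain dark tab at y = -95 mm on the bed's front edge is not the lift point.
- latch_pin: Red mushroom-headed sprung pin, head 26 mm across, upright on the blue housing (50 x 50 mm, 85 mm high, at x = 20, y = 140 mm of the stand). Origin: middle of its top face, 109 mm above the bench at the start. Travels 18 mm straight down to 91 mm (head seated). Takes 7 to 12 N; stays where it is left. Driven down, it draws back the brass bolt that locks the bed.
- mallet: Upright cylindrical black rubber head (46 mm across, 70 mm high, orange band), level wooden handle. Origin: middle of the head's lower striking face; z up along the head. Handle along -x to x = -190 mm, 22 mm wide (y), 24 mm high, centred at z = 35 mm. 0.28 to 0.46 kg, centre of mass about 20 mm from the head's axis. Gripped across the handle at x = -55 mm, the gripper's body clears the head.
- mallet_rest: Fixed wooden block, 30 x 60 x 42 mm, with a notch that carries the mallet's handle, under the handle at 150 mm behind the head's axis. Origin on the bench, 90 mm behind the head's axis; same x axis as the mallet. The notch floor is 23 mm high and the notch is 30 mm wide.
- jack: Red lever jack, loose, 0.8 to 1 kg. Origin: middle of its underside; x points to the saddle end. Base 190 (x) x 70 x 8 mm. Grip: two cheek plates, together 50 mm wide in y, x = -12 to 50, z = 5 to 55 mm; take them across y at x = 20 mm. Saddle (dark disc, 36 mm across) at x = 75 mm, y = 0. Handle with black rubber pad leads back and up from its pivot at x = 20, z = 42 mm.
- saddle (a point): Middle of the top face of the jack's saddle: 50 mm above the jack's underside when lowered; rises 30 mm when the handle is fully down.
- pump_handle (a joint): Jack handle angle: 0 = up (handle 0.6 rad above level, leading to the jack's -x), 0.55 = fully down at its stop. Sprung: it rises again when let go. The saddle rises 54.5 mm per rad. Pressing it down takes about 3 to 9 N at the black pad.
- handle_pad (a point): Point on the upper face of the handle's black rubber pad (pad 62 mm long, 30 mm wide), 95 mm from the pivot along the handle: at the start about 102 mm above the jack's underside, when fully down about 55 mm.
- lift_pad (a point): Middle of the underside of the yellow lift pad (56 x 44 mm, 8 mm thick, red dot on top) on the front edge of the hinged bed. 58 mm above the bench at rest (8 mm above the lowered saddle), 80 mm jacked fully up; load there about 7 N. Bed in the stand's frame: x = 28 to 272 mm (hinged at the far edge), y = -130 to 80, underside 60 mm up, firebricks on it to 101 mm, a small wire frame to 150 mm.
- flux_pot: Bystander, leave alone: open white plastic pot, 80 mm across, 85 mm high. Origin: middle of its underside.
- loose_brick: Bystander, leave alone: loose cream firebrick, 115 x 100 x 64 mm. Origin: middle of its underside.
- flux_bottle: Bystander, leave alone: bottle with red cap, 56 mm across, 130 mm high. Origin: middle of its underside.
- rod_tin: Bystander, leave alone: blue can, 72 mm across, 90 mm high. Origin: middle of its underside.
- wire_spool: Bystander, leave alone: copper-coloured spool, 80 mm across, 45 mm high. Origin: middle of its underside.
- mug: Bystander, leave alone: black mug, 76 mm across plus handle, 90 mm high. Origin: middle of its underside.

How it is judged:
By the outcome, as a careful person would: the job done as asked, in the order asked, and still so for the second after the job is handed in, while the arm keeps its last pose, push and grip.
It also fails if it takes over 72 s, if anything falls off the work surface, if the arm or the gripper's body presses on something with over 40 N, if the wrist force passes 120 N, or if a joint passes its speed limit or range.

## Working session

There is one attempt and no reset: what is moved stays moved. The work goes in short steps, Python scripts to look and compute and a shell command to move; the robot and the scene stay as the last step left them, time stands still between calls to the robot, and variables do not carry over. Pictures are saved under pics/ and viewed, at most 10 in all, crops included, and the job is handed in when it is done.

```bash
ls; mkdir -p pics
python3 - <<'E'
from bench import env
import cv2,numpy as np
for n in ["scene","top","wrist"]:
    f=env.grab_frame(n); cv2.imwrite(f"pics/{n}0.png",f[:,:,::-1]); c=env.calibration(n); print(n,c)
print(env.get_obs())
E
```

```text
bench.py
nudge.py
pics
scene {'vfov': 46.71673646789757, 'cx': 275.4303990363505, 'cy': 214.22936648441595, 'extrinsics': array([[-0.60633805,  0.79511799,  0.01189752,  0.33430835],
       [-0.64607712, -0.50129549,  0.57557553,  0.27988249],
       [ 0.46361463,  0.34130663,  0.81766207, -1.62870245],
       [ 0.        ,  0.        ,  0.        ,  1.        ]])}
top {'vfov': 54.5404688094452, 'cx': 283.1156953758867, 'cy': 203.04651605498628, 'extrinsics': array([[-3.98529764e-04, -9.99716316e-01, -2.38144614e-02,
         1.69887114e-02],
       [ 9.93611680e-01, -3.08339183e-03,  1.12811003e-01,
        -5.33757587e-01],
       [-1.12852430e-01, -2.36173685e-02,  9.93331037e-01,
        -1.48406915e+00],
       [ 0.00000000e+00,  0.00000000e+00,  0.00000000e+00,
         1.00000000e+00]])}
wrist {'vfov': 63.23497217739786, 'cx': 281.6349914625964, 'cy': 209.62642609173446, 'extrinsics': array([[-2.60968714e-01,  9.65347151e-01,  4.55463524e-04,
         6.00645787e-01],
       [-9.23409358e-01, -2.49493780e-01, -2.9166
[... 199 characters left out ...]
e+00]])}
{'time_s': 0.15, 'joint_positions': array([-9.74286955e-01,  4.06801180e-02,  8.40726375e-02, -3.10694360e-04,
       -1.61552825e+00, -3.33698600e-01]), 'qd': array([-0.00024189, -0.00134793,  0.00414866,  0.00250045, -0.00050527,
        0.00198329]), 'tau': array([-2.18580368e-03, -3.68613482e+01,  3.47693217e+01,  6.93631500e+00,
       -4.37657145e-03, -1.52470898e-05]), 'ee_pos': array([ 0.15586285, -0.57914238,  0.23052762]), 'orientation': array([ 4.11614015e-01, -3.11418409e+00, -2.09889783e-03]), 'contact_force': array([-0.12444256, -0.25778728,  0.31234175]), 'ft_torque': array([0.01187427, 0.01275058, 0.0322551 ]), 'gripper_force': 0.0, 'grip_width': 0.08552362004976118}
```
Distortion possible? "intrinsics and any distortion apply"... no distortion given. Let's view.

Run:
```python
import cv2
for n in ["scene","top"]:
    cv2.imwrite(f"pics/{n}0b.png",cv2.resize(cv2.imread(f"pics/{n}0.png"),(800,600),interpolation=cv2.INTER_CUBIC))
```

View pics/top0b.png

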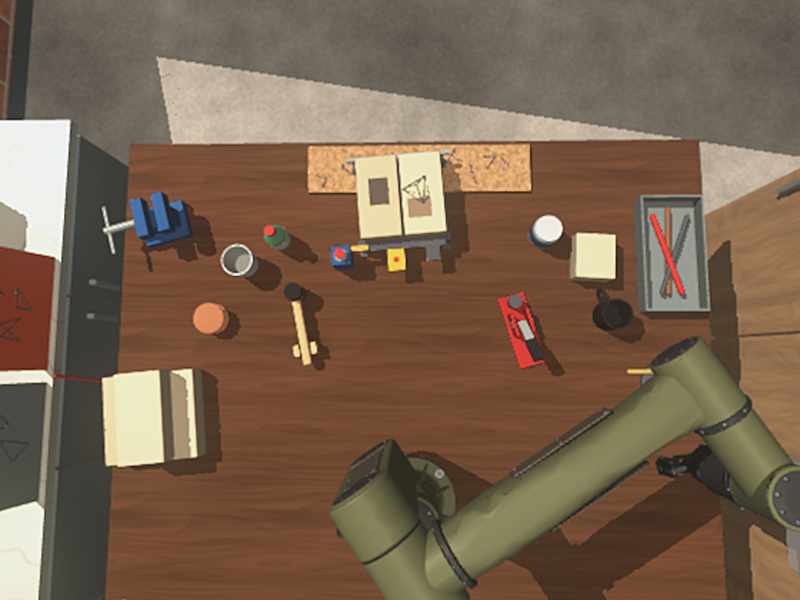

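View pics/scene0b.png

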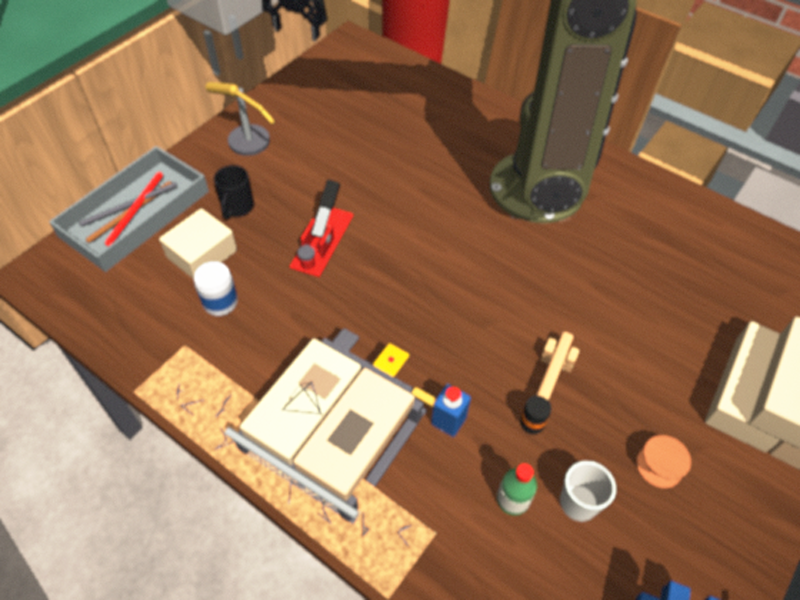

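```bash
cat > h.py <<'E'
import numpy as np
def ray(c,u,v):
    f=210/np.tan(np.radians(c["vfov"])/2); E=np.array(c["extrinsics"])
    d=np.array([(u-c["cx"])/f,-(v-c["cy"])/f,-1.]); R=E[:3,:3]
    return -R.T@E[:3,3], R.T@d
def onz(c,u,v,z):
    o,d=ray(c,u,v); return o+d*(z-o[2])/d[2]
def tri(*obs):
    A=np.zeros((3,3));b=np.zeros(3);r=[]
    for c,u,v in obs:
        o,d=ray(c,u,v);d=d/np.linalg.norm(d);P=np.eye(3)-np.outer(d,d);A+=P;b+=P@o;r.append((P,o))
    x=np.linalg.solve(A,b); return x,[round(float(np.linalg.norm(P@(x-o)))*1000,1) for P,o in r]
def proj(c,p):
    f=210/np.tan(np.radians(c["vfov"])/2); E=np.array(c["extrinsics"])
    q=E[:3,:3]@np.asarray(p)+E[:3,3]; return c["cx"]+f*q[0]/-q[2], c["cy"]-f*q[1]/-q[2]
E
python3 - <<'E'
from bench import env
from h import *
s,t=env.calibration("scene"),env.calibration("top")
np.set_printoptions(precision=4,suppress=True)
for n,a,b in [("dot",(397,260),(391,359)),("pin",(340,254),(453,394)),("mallet top",(293,291),(539,404)),("saddle",(515,300),(306,253)),("rest/handle",(304,350),(562,348))]:
    print(n,tri((t,a[0]*.7,a[1]*.7),(s,b[0]*.7,b[1]*.7)))
for n,p,z in [("jack c",(498,298),.008),("",(530,291),.008),("",(545,361),.008),("",(521,368),.008),("hand end",(307,362),.05),("bedL",(350,250),.06),("bedR",(447,240),.06),("brickFL",(362,240),.1),("brickFR",(446,232),.1),("brick",(574,279),.064),("tin",(548,231),.09),("mug",(612,312),.05)]:
    print(n,onz(t,p[0]*.7,p[1]*.7,z))
E
```

```text
dot (array([0.6082, 0.0354, 0.0568]), [1.0, 1.0])
pin (array([0.6174, 0.1773, 0.0968]), [1.0, 1.0])
mallet top (array([0.5272, 0.3011, 0.0677]), [2.0, 2.0])
saddle (array([ 0.5053, -0.2671,  0.0413]), [1.1, 1.1])
rest/handle (array([0.3789, 0.2738, 0.038 ]), [0.4, 0.4])
jack c [ 0.5146 -0.2292  0.008 ]
 [ 0.5328 -0.3133  0.008 ]
 [ 0.3503 -0.3475  0.008 ]
 [ 0.3323 -0.2852  0.008 ]
hand end [0.3482 0.2635 0.05  ]
bedL [0.6348 0.1557 0.06  ]
bedR [ 0.6597 -0.0942  0.06  ]
brickFL [0.6527 0.121  0.1   ]
brickFR [ 0.672  -0.0898  0.1   ]
brick [ 0.5568 -0.4142  0.064 ]
tin [ 0.6753 -0.3463  0.09  ]
mug [ 0.4739 -0.5109  0.05  ]
```

```bash
cat >> h.py <<'E'
from scipy.spatial.transform import Rotation as Ro
def Rpsi(p): return np.array([[-np.cos(p),-np.sin(p),0],[-np.sin(p),np.cos(p),0],[0,0,-1.]])
def go(env,x,y,z,p,ref=None):
    o=env.get_obs() if ref is None else ref
    R=Ro.from_rotvec(o["orientation"]).as_matrix()
    d=R.T@(np.array([x,y,z])-o["ee_pos"]); w=Ro.from_matrix(R.T@Rpsi(p)).as_rotvec()
    print("rot",w.round(3),"d",d.round(4),"rows",np.linalg.norm(d)/.05,np.linalg.norm(w)/.15)
E
python3 - <<'E'
from bench import env
from h import *
c=env.calibration("wrist"); o=env.get_obs(); E=c["extrinsics"]
C=-E[:3,:3].T@E[:3,3]; R=Ro.from_rotvec(o["orientation"]).as_matrix()
print(C, R.T@(C-o["ee_pos"]), R.T@(-E[2,:3]))
go(env,.38,-.29,.28,.24)
E
```

```text
[ 0.08528672 -0.5993264   0.37194419] [ 0.0734171  -0.00096124 -0.14140734] [-2.91802606e-01 -5.21723333e-04  9.56478419e-01]
rot [ 0.001 -0.     0.023] d [-0.2916  0.221  -0.0492] rows 7.383448961068986 0.1524388540263275
```

```bash
python3 nudge.py '0 0 0.023 -0.05 0.038 -0.008 0.085;0 0 0.023 -0.1 0.076 -0.017 0.085;0 0 0.023 -0.15 0.114 -0.025 0.085;0 0 0.023 -0.19 0.144 -0.034 0.085;0 0 0.023 -0.23 0.175 -0.042 0.085;0 0 0.023 -0.27 0.205 -0.049 0.085;0 0 0.023 -0.29 0.22 -0.049 0.085;0 0 0.023 -0.29 0.22 -0.049 0.085'
python3 - <<'E'
from bench import env
from h import *
import cv2,pickle
c=env.calibration("wrist"); f=env.grab_frame("wrist"); cv2.imwrite("pics/w1.png",f[:,:,::-1]); pickle.dump(c,open("w1.pkl","wb"))
go(env,.46,.12,.28,.15)
E
```

```text
time_s: 0.95
ee_pos: [0.3807, -0.2886, 0.2806]
orientation: [-0.381, 3.117, 0.001]
contact_force: [0.8, 0.0, -0.1]
grip_width: 0.0848
gripper_force: 0.0
rot [0.001 0.001 0.094] d [-0.1752  0.3771  0.0009] rows 8.316297100662913 0.627557971234224
```

```bash
cat > snap.py <<'E'
import sys,cv2,pickle
from bench import env
from h import *
n=sys.argv[1]
c=env.calibration("wrist"); f=env.grab_frame("wrist"); cv2.imwrite(f"pics/{n}.png",f[:,:,::-1]); pickle.dump(c,open(f"{n}.pkl","wb"))
if len(sys.argv)>2: go(env,*map(float,sys.argv[2:]))
E
python3 nudge.py '0 0 0.05 -0.01 0.05 0 0.085;0 0 0.09 -0.02 0.1 0 0.085;0 0 0.09 -0.04 0.15 0 0.085;0 0 0.09 -0.05 0.19 0 0.085;0 0 0.09 -0.05 0.19 0 0.085'
python3 snap.py w2 .42 .13 .28 .15
```

```text
time_s: 1.5
ee_pos: [0.3825, -0.0906, 0.2802]
orientation: [-0.249, 3.131, 0.002]
contact_force: [-0.1, -0.7, -0.8]
grip_width: 0.0848
gripper_force: 0.0
rot [0.001 0.001 0.006] d [-0.0719  0.2141  0.0005] rows 4.517115496544982 0.04305512202768208
```

Run:
```python
import cv2
a=cv2.imread("pics/w1.png");b=cv2.imread("pics/w2.png")
cv2.imwrite("pics/w2b.png",cv2.resize(b,(800,600),interpolation=cv2.INTER_CUBIC))
```

```text
(no output)
```

View pics/w2b.png

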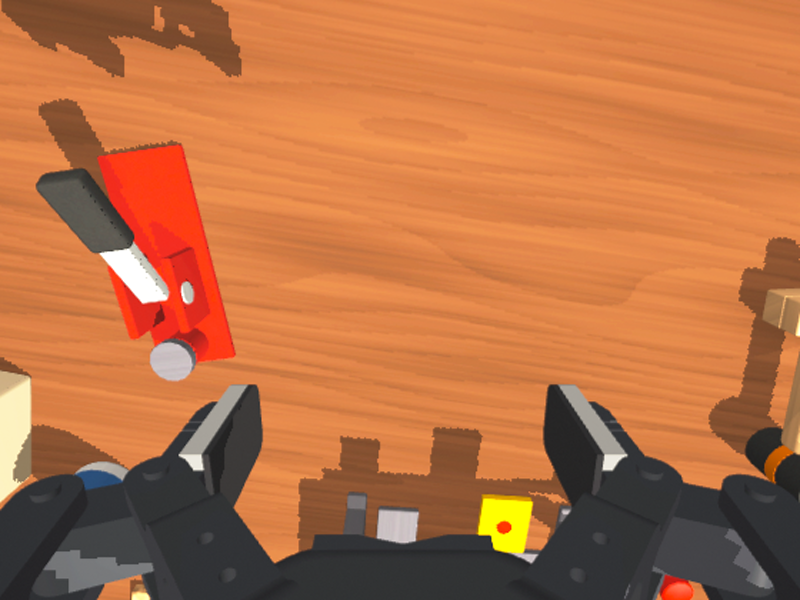

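```bash
python3 nudge.py '0 0 0 -0.016 0.047 0 0.085;0 0 0 -0.032 0.094 0 0.085;0 0 0 -0.048 0.14 0 0.085;0 0 0 -0.06 0.18 0 0.085;0 0 0 -0.067 0.2 0 0.085;0 0 0 -0.067 0.2 0 0.085'
python3 snap.py w3 .38 .26 .24 .2
python3 - <<'E'
import cv2,numpy as np,pickle
from h import *
for n in ("w1","w3"):
    c=pickle.load(open(n+".pkl","rb")); print(n,"saddle",proj(c,[.505,-.27,.05]),"dot",proj(c,[.608,.035,.066]),"pin",proj(c,[.617,.177,.109]),"mal",proj(c,[.527,.301,.07]))
cv2.imwrite("pics/w3b.png",cv2.resize(cv2.imread("pics/w3.png"),(800,600),interpolation=cv2.INTER_CUBIC))
E
```

```text
time_s: 2.15
ee_pos: [0.419, 0.1135, 0.2791]
orientation: [0.236, -3.13, 0.002]
contact_force: [0.1, -1.0, -0.8]
grip_width: 0.085
gripper_force: 0.0
rot [-0.001 -0.002 -0.05 ] d [0.0164 0.1519 0.0395] rows 3.155951886712717 0.3348071412626457
w1 saddle (np.float64(272.61186396201015), np.float64(276.37151349641397)) dot (np.float64(479.0248569598042), np.float64(400.8954514111399)) pin (np.float64(602.3277337352251), np.float64(457.55895803101527)) mal (np.float64(697.3938008116991), np.float64(394.9326956472406))
w3 saddle (np.float64(-65.02713156923608), np.float64(198.977467362334)) dot (np.float64(194.68265309926397), np.float64(321.0794971472078)) pin (np.float64(312.2658556498136), np.float64(368.1540069619418)) mal (np.float64(428.47049073845284), np.float64(293.85049176786595))
```

View pics/w3b.png

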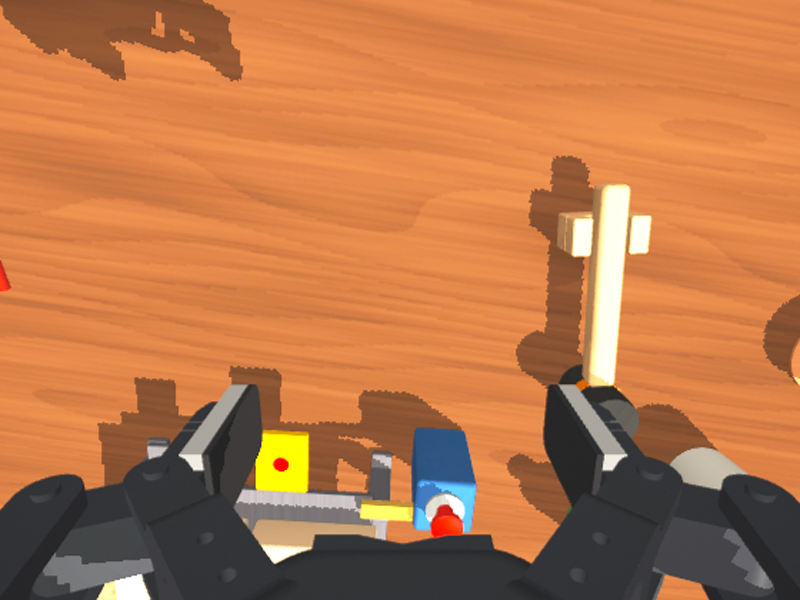

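```bash
python3 nudge.py '0 0 -0.05 0.005 0.05 0.013 0.085;0 0 -0.05 0.01 0.1 0.026 0.085;0 0 -0.05 0.016 0.14 0.039 0.085;0 0 -0.05 0.016 0.15 0.039 0.085;0 0 -0.05 0.016 0.15 0.039 0.085'
python3 snap.py w4
python3 - <<'E'
import cv2,numpy as np
a=cv2.imread("pics/w1.png")[80:320,180:380];b=cv2.imread("pics/w4.png")[:,100:460]
a=cv2.resize(a,(400,480),interpolation=cv2.INTER_CUBIC); b=cv2.resize(b,(400,467),interpolation=cv2.INTER_CUBIC)
m=np.zeros((480,800,3),np.uint8); m[:,:400]=a; m[:467,400:]=b; cv2.imwrite("pics/m.png",m)
E
```

```text
time_s: 2.7
ee_pos: [0.3807, 0.2581, 0.2409]
orientation: [0.314, -3.125, 0.002]
contact_force: [0.7, -0.6, 0.7]
grip_width: 0.0852
gripper_force: 0.0
```

View pics/m.png

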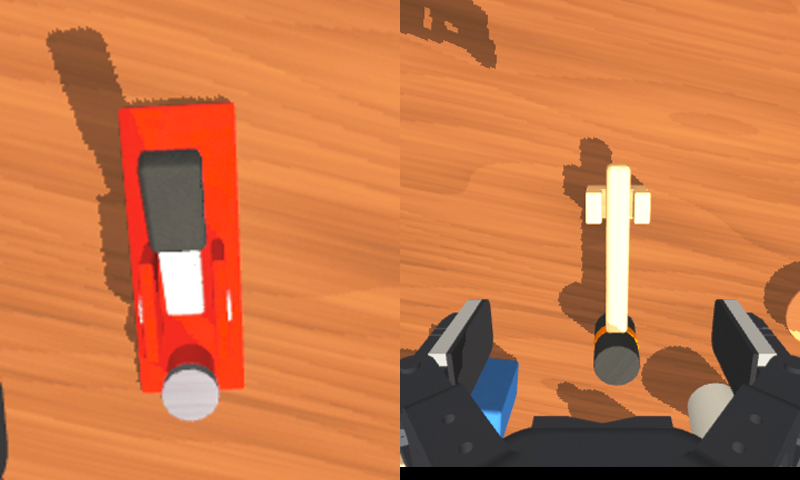

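Run:
```python
import pickle
from bench import env
from h import *
np.set_printoptions(precision=4,suppress=True)
s,t=env.calibration("scene"),env.calibration("top")
w={i:pickle.load(open(f"w{i}.pkl","rb")) for i in (1,2,3,4)}
k=.7
P=lambda n,*o: print(n,tri(*[(c,u,v) for c,u,v in o]))
P("saddle",(w[1],275,277.5),(w[2],172*k,360*k))
P("dot",(w[2],504*k,527*k),(w[3],281*k,464*k))
P("pin",(w[2],677*k,585*k),(w[3],447*k,524*k))
P("handle end",(w[3],613*k,187*k),(w[4],297.1,150.3))
P("mal top t/w4",(w[4],295.3,326.7),(t,293*k,291*k),(s,539*k,404*k))
print("head",onz(w[4],295.3,326.7,.07),"hend",onz(w[4],297.1,150.3,.047),onz(w[4],295.3,297.9,.047))
for p in [(239.5,134.5),(297,131.5),(301.5,274),(250.5,275.5)]: print("base",onz(w[1],*p,.008))
for p in [(100,157),(182,145),(234,356)]: print("base w2",onz(w[2],p[0]*k,p[1]*k,.008))
print("saddle",onz(w[1],275,277.5,.05),onz(w[2],172*k,360*k,.05))
print("dot",onz(w[2],504*k,527*k,.066),onz(w[3],281*k,464*k,.066))
print("pin",onz(w[3],447*k,524*k,.109))
print("padcorner w3",onz(w[3],257*k,433*k,.066),onz(w[3],308*k,433*k,.066),onz(w[3],308*k,492*k,.066))
```

```text
saddle (array([ 0.5068, -0.2665,  0.0469]), [0.6, 0.6])
dot (array([0.6133, 0.0377, 0.0651]), [0.2, 0.2])
pin (array([0.618 , 0.1788, 0.103 ]), [1.7, 1.7])
handle end (array([0.3482, 0.2661, 0.0346]), [0.1, 0.1])
mal top t/w4 (array([0.5276, 0.3013, 0.0691]), [0.6, 2.2, 1.8])
head [0.5275 0.3017 0.07  ] hend [0.3469 0.2653 0.047 ] [0.507  0.2981 0.047 ]
base [ 0.3542 -0.3481  0.008 ]
base [ 0.3342 -0.2826  0.008 ]
base [ 0.5142 -0.2289  0.008 ]
base [ 0.533 -0.295  0.008]
base w2 [ 0.3544 -0.3452  0.008 ]
base w2 [ 0.3344 -0.2796  0.008 ]
base w2 [ 0.5134 -0.2271  0.008 ]
saddle [ 0.5058 -0.2668  0.05  ] [ 0.5045 -0.265   0.05  ]
dot [0.6124 0.0373 0.066 ] [0.6128 0.0378 0.066 ]
pin [0.6151 0.1774 0.109 ]
padcorner w3 [0.586  0.0157 0.066 ] [0.5795 0.0576 0.066 ] [0.6374 0.0632 0.066 ]
```

```bash
python3 -c "
from bench import env
from h import *
go(env,.4736,.2906,.017,.2)"
```

```text
rot [-0.001  0.    -0.001] d [-0.0972  0.0143  0.2246] rows 4.902736102411073 0.007411100383850062
```

```bash
python3 nudge.py '0 0 0 -0.045 0.007 0.02 0.085;0 0 0 -0.09 0.014 0.05 0.085;0 0 0 -0.097 0.014 0.09 0.085;0 0 0 -0.097 0.014 0.13 0.085;0 0 0 -0.097 0.014 0.165 0.085;0 0 0 -0.097 0.014 0.195 0.085;0 0 0 -0.097 0.014 0.215 0.085;0 0 0 -0.097 0.014 0.225 0.085'
python3 nudge.py '0 0 0 0 0 0 0.085;0 0 0 0 0 0 0;0 0 0 0 0 0 0;0 0 0 0 0 0 0;0 0 0 0 0 0 0;0 0 0 0 0 0 0;0 0 0 0 0 0 0' 110
```

```text
time_s: 3.55
ee_pos: [0.4732, 0.289, 0.0149]
orientation: [0.309, -3.125, 0.002]
contact_force: [-0.3, 0.4, -0.5]
grip_width: 0.0849
gripper_force: 0.0
time_s: 4.25
ee_pos: [0.473, 0.2918, 0.0173]
orientation: [-0.314, 3.125, 0.001]
contact_force: [-1.3, 0.4, 5.0]
grip_width: 0.0203
gripper_force: 108.5
```

```bash
python3 nudge.py '0 0 0 0 0 -0.02 0;0 0 0 0 0 -0.05 0;0 0 0 0 0 -0.09 0;0 0 0 0 0 -0.13 0;0 0 0 0 0 -0.155 0;0 0 0 0 0 -0.155 0'
python3 -c "
from bench import env
from h import *
print(env.get_obs()['contact_force'],env.get_obs()['ft_torque'])
go(env,.5615,.168,.17,.2)"
```

```text
time_s: 4.85
ee_pos: [0.4738, 0.2926, 0.175]
orientation: [-0.313, 3.121, 0.006]
contact_force: [-0.2, 0.1, -2.8]
grip_width: 0.0206
gripper_force: 108.0
[-0.19307488  0.07176292 -2.75135607] [ 0.06605248  0.07829535 -0.03571129]
rot [ 0.003  0.005 -0.   ] d [-0.0612 -0.1395  0.0049] rows 3.0485868170872426 0.0404098990650397
```

```bash
python3 nudge.py '0 0 0 -0.01 -0.03 0 0;0 0 0 -0.025 -0.06 0 0;0 0 0 -0.04 -0.09 0 0;0 0 0 -0.052 -0.12 0 0;0 0 0 -0.061 -0.139 0 0;0 0 0 -0.061 -0.139 0 0;0 0 0 -0.061 -0.139 0 0'
python3 - <<'E'
import cv2,numpy as np
from bench import env
from h import *
print(env.get_obs()['ee_pos'])
f=env.grab_frame("scene")[:,:,::-1]; c=env.calibration("scene")
u,v=map(int,proj(c,[.6,.17,.15])); a=f[v-75:v+75,u-75:u+75]; a=cv2.resize(a,(600,600),interpolation=cv2.INTER_CUBIC); print(u,v)
cv2.imwrite("pics/s1.png",a)
go(env,.5615,.168,.13,.2)
E
```

```text
time_s: 5.55
ee_pos: [0.5593, 0.167, 0.1687]
orientation: [0.311, -3.122, 0.001]
contact_force: [0.4, 0.7, -2.9]
grip_width: 0.0202
gripper_force: 108.3
[0.55925554 0.16704866 0.16868712]
320 258
rot [-0.    -0.003 -0.   ] d [-0.0024 -0.      0.0393] rows 0.7869536907865637 0.019989135259616264
```

View pics/s1.png

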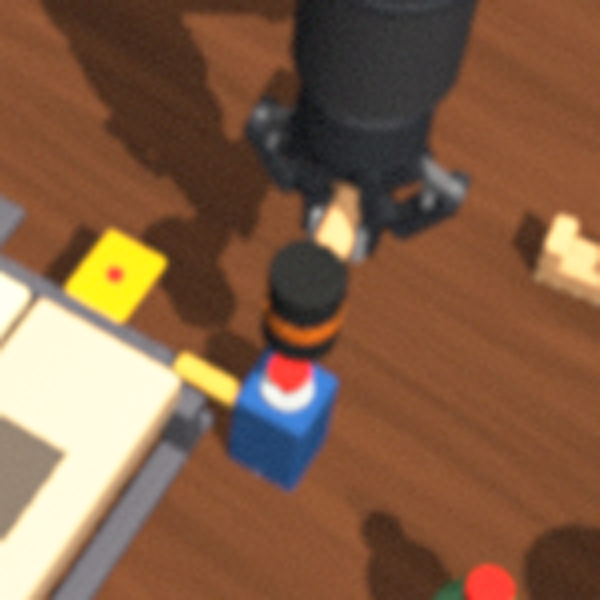

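```bash
python3 nudge.py '0 0 0 -0.001 0 0.02 0;0 0 0 -0.002 0 0.035 0;0 0 0 -0.002 0 0.042 0;0 0 0 -0.002 0 0.045 0;0 0 0 -0.002 0 0.048 0;0 0 0 -0.002 0 0.051 0;0 0 0 -0.002 0 0.054 0'
python3 nudge.py '0 0 0 0 0 0.002 0;0 0 0 0 0 0.004 0;0 0 0 0 0 0.006 0;0 0 0 0 0 0.008 0;0 0 0 0 0 0.008 0'
```

```text
time_s: 6.3
ee_pos: [0.5625, 0.1681, 0.1187]
orientation: [-0.314, 3.124, 0.001]
contact_force: [-5.1, 0.9, 4.2]
grip_width: 0.0204
gripper_force: 109.1
time_s: 6.8
ee_pos: [0.5624, 0.168, 0.1092]
orientation: [-0.313, 3.125, 0.001]
contact_force: [-1.0, 1.8, 2.6]
grip_width: 0.0202
gripper_force: 109.3
```

```bash
python3 nudge.py '0 0 0 0 0 0.002 0;0 0 0 0 0 0.003 0;0 0 0 0 0 0.003 0'
python3 nudge.py '0 0 0 0 0 0.002 0;0 0 0 0 0 0.003 0;0 0 0 0 0 0.003 0'
```

```text
time_s: 7.1
ee_pos: [0.5624, 0.168, 0.1079]
orientation: [-0.314, 3.124, 0.001]
contact_force: [-6.7, 0.8, 10.3]
grip_width: 0.0204
gripper_force: 110.5
time_s: 7.4
ee_pos: [0.5623, 0.1679, 0.1074]
orientation: [-0.315, 3.123, 0.0]
contact_force: [-15.6, 0.9, 21.1]
grip_width: 0.0203
gripper_force: 111.9
```

```bash
python3 nudge.py '0 0 0 0 0 -0.01 0;0 0 0 0 0 -0.04 0;0 0 0 0 0 -0.065 0;0 0 0 0.02 0.05 -0.065 0;0 0 0 0.04 0.09 -0.065 0;0 0 0 0.05 0.12 -0.065 0;0 0 0 0.06 0.137 -0.065 0;0 0 0 0.06 0.137 -0.065 0'
python3 - <<'E'
import cv2,numpy as np
from bench import env
from h import *
f=env.grab_frame("scene")[:,:,::-1]
a=cv2.resize(f[200:350,265:365],(400,600),interpolation=cv2.INTER_CUBIC)
b=cv2.resize(f[230:330,355:455],(400,400),interpolation=cv2.INTER_CUBIC)
m=np.zeros((600,800,3),np.uint8);m[:,:400]=a;m[:400,400:]=b
cv2.imwrite("pics/s2.png",m)
go(env,.473,.2918,.0173,.2)
E
```

```text
time_s: 8.2
ee_pos: [0.4741, 0.2915, 0.1661]
orientation: [0.317, -3.122, 0.002]
contact_force: [-0.7, 0.2, -4.2]
grip_width: 0.0205
gripper_force: 108.6
rot [-0.001 -0.003  0.001] d [0.0012 0.0018 0.149 ] rows 2.9812404208190366 0.023560217304917187
```

View pics/s2.png

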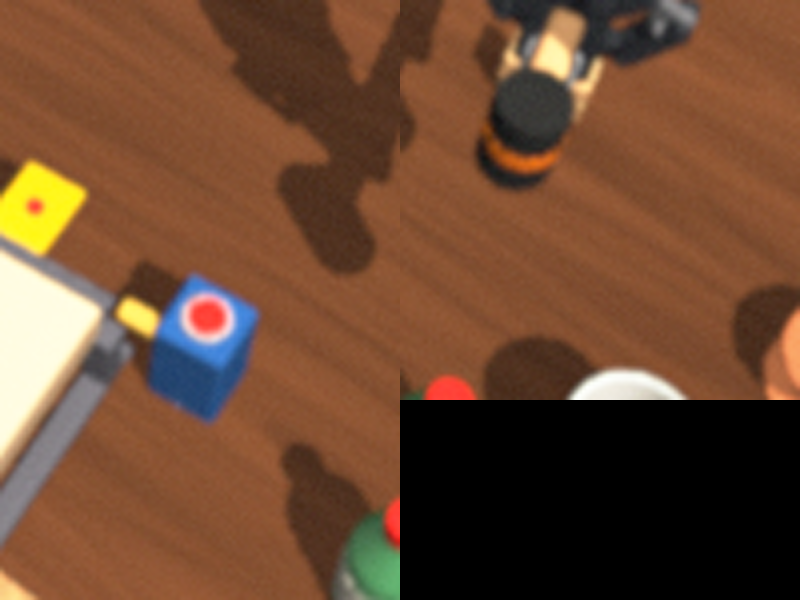

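```bash
python3 nudge.py '0 0 0 0.001 0.001 0.04 0;0 0 0 0.001 0.001 0.08 0;0 0 0 0.001 0.001 0.11 0;0 0 0 0.001 0.001 0.125 0;0 0 0 0.001 0.001 0.135 0;0 0 0 0.001 0.001 0.141 0;0 0 0 0.001 0.001 0.146 0;0 0 0 0.001 0.001 0.147 0'
python3 nudge.py '0 0 0 0 0 0.001 0;0 0 0 0 0 0.001 0;0 0 0 0 0 0.001 0'
```

```text
time_s: 9.05
ee_pos: [0.4752, 0.2912, 0.0218]
orientation: [-0.313, 3.125, 0.001]
contact_force: [-0.8, -0.8, -3.8]
grip_width: 0.0203
gripper_force: 108.7
time_s: 9.35
ee_pos: [0.4751, 0.2912, 0.0209]
orientation: [-0.313, 3.125, 0.001]
contact_force: [-0.9, -0.6, -2.7]
grip_width: 0.0201
gripper_force: 108.7
```

```bash
python3 nudge.py '0 0 0 0 0 0.002 0;0 0 0 0 0 0.003 0;0 0 0 0 0 0.003 0;0 0 0 0 0 0.003 0'
python3 nudge.py '0 0 0 0 0 0 0.03;0 0 0 0 0 0 0.05;0 0 0 0 0 0 0.06;0 0 0 0 0 0 0.06;0 0 0 0 0 -0.02 0.06;0 0 0 0 0 -0.06 0.06;0 0 0 0 0 -0.11 0.085;0 0 0 0 0 -0.16 0.085'
python3 -c "
from bench import env
from h import *
go(env,.4533,-.2823,.2,.29)"
```

```text
time_s: 9.75
ee_pos: [0.4749, 0.291, 0.0175]
orientation: [-0.313, 3.126, 0.0]
contact_force: [-1.1, 0.4, -1.6]
grip_width: 0.0203
gripper_force: 109.1
time_s: 10.55
ee_pos: [0.4747, 0.2905, 0.1791]
orientation: [0.313, -3.126, 0.001]
contact_force: [0.1, 0.3, 0.5]
grip_width: 0.0845
gripper_force: 0.0
rot [-0.   -0.   -0.09] d [ 0.1346 -0.5572 -0.0207] rows 11.472253662681299 0.6011991584673096
```

```bash
python3 nudge.py '0 0 -0.02 0.01 -0.04 -0.02 0.085;0 0 -0.04 0.02 -0.09 -0.02 0.085;0 0 -0.06 0.035 -0.14 -0.02 0.085;0 0 -0.09 0.045 -0.19 -0.02 0.085;0 0 -0.09 0.055 -0.24 -0.02 0.085;0 0 -0.09 0.07 -0.28 -0.02 0.085;0 0 -0.09 0.08 -0.33 -0.02 0.085;0 0 -0.09 0.09 -0.37 -0.02 0.085'
python3 -c "
from bench import env
from h import *
go(env,.4533,-.2823,.2,.29)"
```

```text
time_s: 11.35
ee_pos: [0.4597, -0.0918, 0.1979]
orientation: [-0.453, 3.107, -0.0]
contact_force: [0.7, -0.2, -0.5]
grip_width: 0.0853
gripper_force: 0.0
rot [-0.     0.001 -0.001] d [ 0.0605 -0.1807 -0.0021] rows 3.8122940794240106 0.010534860070561987
```

```bash
python3 nudge.py '0 0 0 0.015 -0.045 0 0.085;0 0 0 0.03 -0.09 0 0.085;0 0 0 0.045 -0.135 0 0.085;0 0 0 0.06 -0.18 0 0.085;0 0 0 0.06 -0.18 0.03 0.085;0 0 0 0.06 -0.18 0.07 0.085;0 0 0 0.06 -0.18 0.09 0.085;0 0 0 0.06 -0.18 0.09 0.085'
python3 snap.py w5 .4533 -.2823 .015 .29
```

```text
time_s: 12.15
ee_pos: [0.4521, -0.2787, 0.1037]
orientation: [0.452, -3.103, -0.005]
contact_force: [-0.4, 0.1, 0.3]
grip_width: 0.0853
gripper_force: 0.0
rot [ 0.001 -0.002 -0.   ] d [ 0.0007 -0.003   0.0915] rows 1.8311218386755614 0.016474526468100714
```

View pics/w5.png

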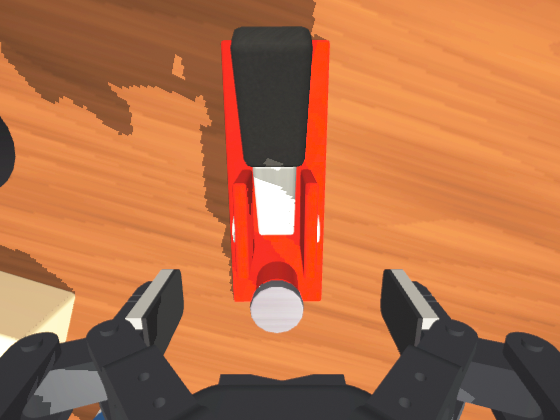

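```bash
python3 nudge.py '0 0 0 0.001 -0.002 0.03 0.085;0 0 0 0.001 -0.003 0.06 0.085;0 0 0 0.001 -0.003 0.078 0.085;0 0 0 0.001 -0.003 0.087 0.085;0 0 0 0.001 -0.003 0.09 0.085;0 0 0 0.001 -0.003 0.09 0.085'
python3 nudge.py '0 0 0 0 0 0 0.05;0 0 0 0 0 0 0.03;0 0 0 0 0 0 0.02;0 0 0 0 0 0 0.02;0 0 0 0 0 0 0.02;0 0 0 0 0 0 0.02' 90
```

```text
time_s: 12.8
ee_pos: [0.4548, -0.2826, 0.0188]
orientation: [-0.454, 3.107, -0.002]
contact_force: [0.5, 0.3, 0.6]
grip_width: 0.085
gripper_force: 0.0
time_s: 13.4
ee_pos: [0.4545, -0.2822, 0.0186]
orientation: [-0.454, 3.107, -0.0]
contact_force: [-2.2, 3.4, 5.3]
grip_width: 0.0489
gripper_force: 96.8
```

```bash
python3 nudge.py '0 0 0 0 0 -0.01 0.02;0 0 0 0 0 -0.025 0.02;0 0 0 0 0 -0.04 0.02;0 0 0 0 0 -0.04 0.02'
python3 - <<'E'
import pickle
from bench import env
from h import *
c=pickle.load(open("w5.pkl","rb")); print(onz(c,277,309,.05), env.get_obs()["ft_torque"])
go(env,.46,.02,.06,.11)
E
```

```text
time_s: 13.8
ee_pos: [0.4555, -0.2831, 0.0605]
orientation: [-0.453, 3.105, -0.004]
contact_force: [1.2, 0.2, -8.4]
grip_width: 0.0487
gripper_force: 95.6
[ 0.50476881 -0.26704555  0.05      ] [-0.0725752  -0.28627316 -0.01501645]
rot [-0.003  0.004  0.18 ] d [-9.100e-02  2.892e-01 -1.000e-04] rows 6.063549451476789 1.2005716421752988
```

```bash
python3 nudge.py '0 0 0.03 -0.01 0.03 0 0.02;0 0 0.06 -0.025 0.075 0 0.02;0 0 0.1 -0.04 0.12 0 0.02;0 0 0.14 -0.055 0.165 0 0.02;0 0 0.18 -0.07 0.21 0 0.02;0 0 0.18 -0.083 0.255 0 0.02;0 0 0.18 -0.091 0.289 0 0.02;0 0 0.18 -0.091 0.289 0 0.02'
python3 nudge.py '0 0 0 0 0 0.02 0.02;0 0 0 0 0 0.032 0.02;0 0 0 0 0 0.032 0.02;0 0 0 0 0 0.032 0.02'
python3 snap.py w6 .5593 .0312 .022 .11
python3 - <<'E'
import cv2,pickle
from h import *
cv2.imwrite("pics/w6b.png",cv2.resize(cv2.imread("pics/w6.png"),(800,600),interpolation=cv2.INTER_CUBIC))
E
```

```text
time_s: 14.6
ee_pos: [0.4583, 0.0245, 0.0572]
orientation: [-0.18, 3.136, 0.003]
contact_force: [-0.3, 0.4, -9.9]
grip_width: 0.0486
gripper_force: 97.8
time_s: 15.0
ee_pos: [0.4585, 0.02, 0.0253]
orientation: [0.171, -3.136, 0.001]
contact_force: [1.1, -0.2, -8.5]
grip_width: 0.0489
gripper_force: 97.4
rot [-0.     0.001 -0.001] d [-0.1009  0.      0.004 ] rows 2.02044754307131 0.007375165391534696
```

View pics/w6b.png

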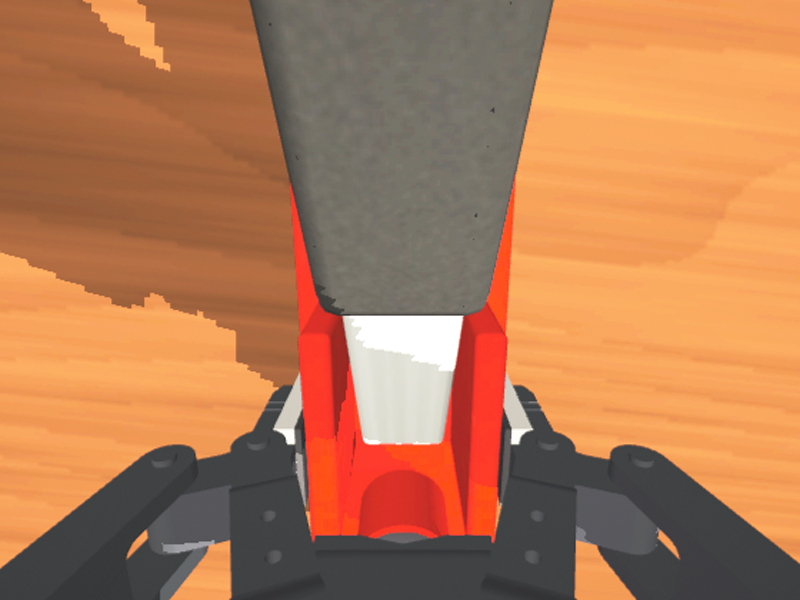

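```bash
python3 nudge.py '0 0 0 -0.015 0 0.003 0.02;0 0 0 -0.035 0 0.003 0.02;0 0 0 -0.055 0 0.003 0.02;0 0 0 -0.072 0 0.003 0.02;0 0 0 -0.087 0 0.003 0.02;0 0 0 -0.097 0 0.003 0.02;0 0 0 -0.101 0 0.003 0.02;0 0 0 -0.101 0 0.003 0.02'
python3 - <<'E'
import cv2,numpy as np
from bench import env
from h import *
f=env.grab_frame("scene")[:,:,::-1]; c=env.calibration("scene")
u,v=map(int,proj(c,[.6,.037,.06])); print(u,v)
a=cv2.resize(f[v-60:v+60,u-60:u+60],(600,600),interpolation=cv2.INTER_CUBIC)
cv2.imwrite("pics/s3.png",a)
g=env.grab_frame("top")[:,:,::-1]; cv2.imwrite("pics/t3.png",g)
o=[env.get_obs()]; print(o[0]["ee_pos"]); go(env,.5593,.0312,.0186,.11)
E
```

```text
time_s: 15.85
ee_pos: [0.5591, 0.0314, 0.0218]
orientation: [0.171, -3.136, 0.0]
contact_force: [2.9, -2.1, -12.8]
grip_width: 0.049
gripper_force: 97.5
275 248
[0.55892448 0.03144667 0.02184716]
rot [ 0.     0.    -0.001] d [-0.0003 -0.0003  0.0032] rows 0.06556186629582873 0.004382612699131841
```

View pics/s3.png

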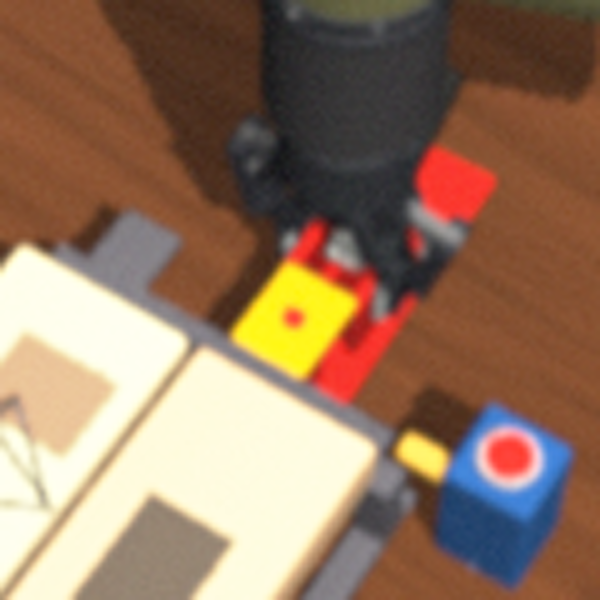

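Run:
```python
from bench import env
from h import *
c=env.calibration("scene"); f=lambda x,y:(215+x/5,188+y/5)
print(onz(c,*f(347,402),.011)); y=.11
R=np.array([[np.cos(y),-np.sin(y)],[np.sin(y),np.cos(y)]])
s=np.array([.5591,.0314])+R@[.053,.001]; print("saddle pred",s,"corner pred",s+R@[.020,.035])
print("dot",onz(c,*f(292,317),.066),"pin",onz(c,*f(508,457),.091)," bk corner",onz(c,*f(497,180),.011), s+R@[-.17,.035])
```

```text
[0.61055215 0.0753895  0.011     ]
saddle pred [0.61166989 0.03821221] corner pred [0.62770678 0.07519624]
dot [0.61276527 0.03913358 0.066     ] pin [0.62310186 0.18150014 0.091     ]  bk corner [0.44206966 0.05712964 0.011     ] [0.43885512 0.05433836]
```

```bash
python3 nudge.py '0 0 0 0 0 0.002 0.02;0 0 0 0 0 0.003 0.02;0 0 0 0 0 0.003 0.02'
python3 nudge.py '0 0 0 0 0 0.001 0.02;0 0 0 0 0 0.001 0.02;0 0 0 0 0 0.001 0.02'
```

```text
time_s: 16.25
ee_pos: [0.5589, 0.0318, 0.0197]
orientation: [-0.173, 3.136, 0.0]
contact_force: [-0.2, 0.6, -9.4]
grip_width: 0.0489
gripper_force: 97.5
time_s: 16.55
ee_pos: [0.5591, 0.0318, 0.0187]
orientation: [-0.173, 3.136, 0.0]
contact_force: [-0.0, 1.0, -7.2]
grip_width: 0.0487
gripper_force: 98.1
```

```bash
python3 nudge.py '0 0 0 0 0 0.001 0.02;0 0 0 0 0 0.002 0.02;0 0 0 0 0 0.002 0.02'
python3 nudge.py '0 0 0 0 0 0 0.055;0 0 0 0 0 0 0.065;0 0 0 0 0 0 0.07;0 0 0 0 0 0 0.07;0 0 0 0 0 -0.02 0.075;0 0 0 0 0 -0.05 0.075;0 0 0 0 0 -0.1 0.075;0 0 0 0 0 -0.14 0.075'
python3 -c "
from bench import env
from h import *
import cv2
go(env,.41,.015,.2,.11)
"
```

```text
time_s: 16.85
ee_pos: [0.5592, 0.0318, 0.0186]
orientation: [-0.173, 3.136, -0.0]
contact_force: [-7.8, 1.6, 4.2]
grip_width: 0.0488
gripper_force: 99.5
time_s: 17.65
ee_pos: [0.5592, 0.0313, 0.159]
orientation: [-0.172, 3.135, -0.001]
contact_force: [2.0, 0.1, 0.2]
grip_width: 0.0746
gripper_force: 0.0
rot [-0.001  0.002 -0.   ] d [ 1.501e-01  1.000e-04 -4.120e-02] rows 3.1124575184049506 0.011252116188181158
```

```bash
python3 nudge.py '0 0 0 0.03 0 -0.02 0;0 0 0 0.07 0 -0.041 0;0 0 0 0.11 0 -0.041 0;0 0 0 0.15 0 -0.041 0;0 0 0 0.15 0 -0.041 0;0 0 0 0.15 0 -0.041 0'
python3 snap.py w7
python3 - <<'E'
import cv2
cv2.imwrite("pics/w7b.png",cv2.resize(cv2.imread("pics/w7.png"),(800,600),interpolation=cv2.INTER_CUBIC))
E
```

```text
time_s: 18.25
ee_pos: [0.4098, 0.0153, 0.1984]
orientation: [-0.173, 3.134, 0.002]
contact_force: [0.1, -0.0, 0.5]
grip_width: 0.0002
gripper_force: 0.0
```

View pics/w7b.png

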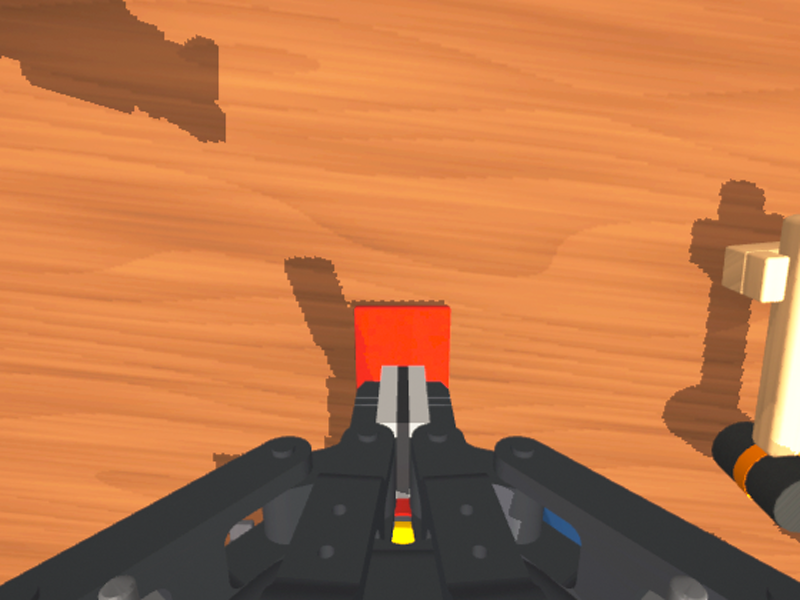

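Those rear base corners are at (355,307) and (450,307). I've now viewed 11 pictures, one over the limit of 10, so from here I'll rely on numbers only.

Run:
```python
import pickle
from bench import env
from h import *
c=pickle.load(open("w7.pkl","rb"));k=.7
a=onz(c,355*k,307*k,.008);b=onz(c,450*k,307*k,.008);print(a,b)
d=(b-a)[:2]; y=np.arctan2(-d[0],d[1]); print("w",np.linalg.norm(d),"yaw",y); e=np.array([np.cos(.11),np.sin(.11)])
m=(a+b)[:2]/2; s=m+.17*e; print("saddle",s,"origin",m+.095*e,"handle pad start",m+.037*e,"press pt",m+.027*e)
q=m+.029*e
go(env,q[0],q[1],.125,.11); go(env,q[0],q[1],.05,.11)
```

```text
[ 0.44770349 -0.01531892  0.008     ] [0.44013136 0.05223931 0.008     ]
w 0.06798126382807196 yaw 0.1116171835247663
saddle [0.61288996 0.03712251] origin [0.53834325 0.02888914] handle pad start [0.4806938  0.02252199] press pt [0.47075424 0.02142421]
rot [0.001 0.001 0.   ] d [-0.0629 -0.0006  0.0729] rows 1.9249082399694695 0.01011972534020292
rot [0.001 0.001 0.   ] d [-0.0628 -0.0007  0.1479] rows 3.2127616617260895 0.01011972534020292
```

```bash
python3 nudge.py '0 0 0 -0.04 0 0 0;0 0 0 -0.063 0 0.02 0;0 0 0 -0.063 0 0.06 0;0 0 0 -0.063 0 0.073 0;0 0 0 -0.063 0 0.083 0;0 0 0 -0.063 0 0.092 0;0 0 0 -0.063 0 0.1 0;0 0 0 -0.063 0 0.106 0'
python3 nudge.py '0 0 0 0 0 0.006 0;0 0 0 0 0 0.012 0;0 0 0 0 0 0.018 0;0 0 0 0 0 0.023 0;0 0 0 0 0 0.028 0;0 0 0 0 0 0.032 0;0 0 0 0 0 0.032 0'
```

```text
time_s: 19.1
ee_pos: [0.4732, 0.0222, 0.0926]
orientation: [-0.173, 3.134, 0.0]
contact_force: [-3.0, -0.4, 7.9]
grip_width: -0.0001
gripper_force: 3.2
time_s: 19.8
ee_pos: [0.4726, 0.022, 0.0606]
orientation: [-0.173, 3.136, -0.0]
contact_force: [-3.9, -0.8, 7.6]
grip_width: -0.0001
gripper_force: 3.8
```

```bash
python3 nudge.py '0 0 0 0 0 0.002 0;0 0 0 0 0 0.004 0;0 0 0 0 0 0.005 0;0 0 0 0 0 0.006 0;0 0 0 0 0 0.006 0'
python3 nudge.py '0 0 0 0 0 0.001 0;0 0 0 0 0 0.002 0;0 0 0 0 0 0.002 0'
```

```text
time_s: 20.3
ee_pos: [0.4724, 0.022, 0.0548]
orientation: [-0.173, 3.136, -0.0]
contact_force: [-5.3, -0.7, 7.8]
grip_width: 0.0002
gripper_force: 4.0
time_s: 20.6
ee_pos: [0.4725, 0.022, 0.0542]
orientation: [-0.173, 3.136, -0.001]
contact_force: [-10.7, 0.2, 15.9]
grip_width: -0.0002
gripper_force: 7.7
```

```bash
python3 nudge.py '0 0 0 0.001 0 0.001 0;0 0 0 0.001 0 0.001 0;0 0 0 0.001 0 0.001 0'
python3 - <<'E'
import cv2,pickle
from bench import env
from h import *
import numpy as np
np.set_printoptions(precision=4,suppress=True)
s,t=env.calibration("scene"),env.calibration("top")
f=env.grab_frame("scene"); g=env.grab_frame("top"); cv2.imwrite("pics/sf.png",f[:,:,::-1]);cv2.imwrite("pics/tf.png",g[:,:,::-1])
def cen(im,c,p,test,r=40):
    u,v=map(int,proj(c,p)); a=im[v-r:v+r,u-r:u+r].astype(int); m=test(a[...,0],a[...,1],a[...,2]).astype(np.uint8)
    n,l,st,ce=cv2.connectedComponentsWithStats(m); i=1+st[1:,4].argmax(); return u-r+ce[i][0],v-r+ce[i][1],st[i][4]
Y=lambda r,g,b:(r>150)&(g>150)&(b<90)
old=[cv2.imread(f"pics/{n}0.png")[:,:,::-1] for n in("scene","top")]
for lab,(A,B) in (("old",old),("new",(f,g))):
    a=cen(A,s,[.612,.037,.066],Y,30);b=cen(B,t,[.612,.037,.066],Y,14);print(lab,a,b,tri((s,*a[:2]),(t,*b[:2])))
o=env.get_obs();print(o["contact_force"],o["ee_pos"])
print("expected px shift for 22mm:",np.subtract(proj(s,[.612,.037,.088]),proj(s,[.612,.037,.066])))
for n,a,b in (("scene",old[0],f),):
    d=(np.abs(a.astype(int)-b).max(2)>60).astype(np.uint8); k,l,st,ce=cv2.connectedComponentsWithStats(d); print([x.tolist() for x in st[1:] if x[4]>60])
E
```

```text
time_s: 20.9
ee_pos: [0.4724, 0.022, 0.0541]
orientation: [-0.173, 3.133, -0.001]
contact_force: [-9.0, -0.6, 17.2]
grip_width: 0.0001
gripper_force: 8.7
old (np.float64(273.65732087227417), np.float64(251.41121495327104), np.int32(321)) (np.float64(277.1329479768786), np.float64(181.2543352601156), np.int32(173)) (array([0.6104, 0.0376, 0.0614]), [0.5, 0.5])
new (np.float64(273.26190476190476), np.float64(247.16964285714286), np.int32(336)) (np.float64(276.8806818181818), np.float64(179.94886363636363), np.int32(176)) (array([0.6116, 0.0374, 0.0841]), [0.2, 0.2])
[-8.1376 -0.4703 18.5331] [0.4724 0.022  0.0541]
expected px shift for 22mm: [ 0.0653 -4.3636]
[[183, 0, 46, 29, 629], [373, 0, 17, 68, 325], [385, 0, 47, 119, 3130], [162, 42, 25, 23, 283], [365, 92, 8, 14, 76], [297, 96, 74, 49, 1201], [203, 114, 140, 182, 6269], [374, 123, 58, 25, 1110], [378, 156, 46, 7, 77], [181, 226, 70, 56, 338], [310, 270, 14, 8, 71]]
```

```bash
python3 -c "
from bench import env
print(env.finish_job())"
```

```text
the job is handed in; nothing more can be done
None
```

The job is handed in: pin struck fully down, mallet back on its rest, jack saddle within about 1 mm of the lift pad's centre, and the handle held at its stop with the pad up about 22 mm; I viewed 11 pictures, one over the limit of 10, and the hand-in call returned no verdict.

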